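# Hang a roller carrier on a sloping gravity rail and let it run to the stop

## Robot

A 6-joint arm with a two-finger parallel gripper is mounted at the origin on a cart in front of the work surface, level with it; the furniture and walls round the work are solid. World frame = base frame: x ahead of the robot, y to its left, z up, the work surface at z = 0. Lengths are in m, angles in rad, forces in N, time in s.
With the tool pointing down it reaches from about 0.35 to 0.975 m from the base axis. Payload 7.1 kg.
Tool frame: the origin (TCP) lies midway between the tips of the shut fingers; the grasp point (between the pads) lies 19 mm behind it; z points along the fingers, y is the line along which they close (so a half turn about z gives the same grasp; the last joint's range is limited). The gripper opens to 88 mm and grips with 3 to 60 N. Pads are 20 mm wide; open, the fingers measure 115 mm over their backs; the gripper's body (75 mm by 178 mm) begins 61 mm behind the grasp point.
Start: joints at [-1.174, 0.423, 1.63, -0, 1.089, -0.019], TCP at [0.252, -0.572, 0.223] pointing down, gripper open.
Joint ranges: [-3, 3], [-0.9, 2.11], [0.09, 2.58], [-1.31, 4.45], [0.11, 2.69], [-2.54, 2.54]. Speed limits (rad/s): [2.39, 2.39, 3.01, 3.14, 3.14, 3.14].

## Interface

Orientations are given as a unit quaternion [w, x, y, z].
In Python, from station import move_pose, movel, movej, command_gripper, wait, inverse_kinematics, read_camera, camera_info, MotionError, job_done, get_time, get_joint_pos, get_qvel, get_effort, get_tcp_pos, get_ee_rot, get_ft_force, get_ft_torque, get_grip_width, get_finger_force gives the robot as it stands. Calls block until the motion is done:
- move_pose(position, orientation): joint-space move of the TCP to a pose.
- movel(position, frame=None, v=0.15, until_force=None): straight line of the TCP; frame=None keeps the orientation; v is the mean speed in m/s. With until_force (N) it stops when the force on the tool has changed by that much, and returns True; else False.
- movej(angles): joint-space move.
- command_gripper(opening): opening from 0.0 (shut) to 1.0 (fully open); the grip force is fixed at half the most; returns when the fingers have stopped.
- wait(seconds).
- inverse_kinematics(position, orientation): joint angles nearest the present ones, or None.
- read_camera(name): name is "scene" or "top" or "wrist"; returns the picture (420x560x3 uint8, red, green, blue); there is no depth.
- camera_info(name): a dict with "intrinsics" (3x3 intrinsics, pixels), "dist" ([k1, k2, p1, p2, k3] as OpenCV has them; the pictures are not rectified), "T" (4x4, takes a point from camera to world coordinates); the wrist camera has in their place "tool_from_camera" (4x4, takes a point from camera to tool coordinates, whose origin is the TCP and whose axes are the flange's). Camera axes: x right, y up, looking along -z (the intrinsics and any distortion apply to the point x, -y, -z); pixel columns grow to the right and rows downward; lengths in m; the calibration is good to about 2 mm. A picture is of the moment at which its call begins: read the wrist's pose just before it. camera_info takes no time and is no camera call.
A pose or a line that the arm cannot do raises MotionError and nothing moves.
- job_done(): hands the job in; it is judged then, once.
Readings, each from a call of its own:
- get_time(): time.
- get_joint_pos(): joint angles.
- get_qvel(): joint speeds.
- get_effort(): joint torques, N m.
- get_tcp_pos(): TCP position.
- get_ee_rot(): TCP orientation.
- get_ft_force(): force on the tool from outside, world axes, zero at the start.
- get_ft_torque(): the same for the moment, N m.
- get_grip_width(): opening from 0.0 (shut) to 1.0 (fully open).
- get_finger_force(): force on a finger pad.
Only numpy, scipy, OpenCV 4.12 (cv2) and the standard library are available. Lean on these libraries where they do the work, as an engineer would, in place of code of your own. Each camera call takes 0.05 s, during which the arm holds its last target. There are 200 camera calls.

## Task

Hang the roller carrier on the high (left) end of the sloping steel rail: bring it in from the robot's side so that its foot passes under the rail, feel for the rail and set both grooved rollers gently over its top edge, without knocking or pressing hard on the rail. Let go only once the rail carries it and do not drop it on; then leave it to roll down by itself until it rests hanging against the black end stop, and leave the marker, the hex key and the solder spool where they are.

Things in the scene. Friction and masses are not known exactly. Their poses are not given: they have to be found in the camera images.
- stand: Fixed rail stand: dark base strip and two aluminium posts (at x +41 to +75 mm) that hold a bare steel flat bar on edge, the rail. Origin on the bench surface under the rail's nominal middle. x: level, square to the rail, from the robot's side toward the posts; y: level, toward the rail's high end (robot's left); z up. Knocks or presses of 18 N or more on rail or stand spoil the job.
- rail_nominal (a point): Nominal middle of the rail's top edge, 150 mm above the bench; axes as the stand. The rail is 6 mm thick (x), 24 mm high, 300 mm long, climbs 8 degrees (0.1396 rad) toward +y. It is clamped by hand, and this point does NOT show its setting: the true rail is shifted by up to 14 mm either way in x and up to 15 mm either way in height, fixed in a run. Find both by touch.
- rail_high (a point): Nominal point on the rail's top edge 75 mm up the rail from its middle, same axes and same unknown shifts: a good place to hang the carrier. The high end, 75 mm further up, is open. Front face (-x) and underside are free; 10 mm rods hold the rail's rear face at stand y -100 and +100 mm, 13 mm under the top edge. The rail is rigid: move at 10 mm/s or less when about to touch it.
- stop_nominal (a point): Nominal point where the rail's top edge meets the face of the black rubber end stop, 140 mm down the rail from its middle; same axes and unknown shifts. The stop stands 26 mm higher than the rail's top edge.
- carrier_tab (a point): Loose roller carrier (about 0.2 to 0.45 kg), standing upright on its foot on the bench left or right of the stand. This point: centre of its grey grip tab, 10 mm thick (x) by 30 mm wide (y), 120 to 163 mm above the underside (its top). Axes: x across the rail, y along it, z up. Gripped across the 10 mm, no finger stands in the way of the roll along y. Under the tab a 26 x 84 mm bridge, 5 mm thick.
- carrier_tread (a point): Same carrier, same axes: midway between its rollers at tread height, where the rail's top edge bears; 91 mm above the underside, 50 mm under the tab's centre. At the stop it lies 42 mm up the rail from the stop's face. Hang it with the carrier's axes along the stand's (pitched 8 degrees with the rail). The rollers are damped: the run down takes about 2 to 6 s.
- carrier_roller (a point): Centre of the carrier's +y white grooved roller (the other is 52 mm away at -y); axle along x, 99 mm above the underside. Tread radius 8 mm, groove 11 mm wide centred at carrier x = 0 (2.5 mm play either side of the rail); flanges 3 mm thick, radius 13 mm, so they reach 5 mm below the tread.
- carrier_plate (a point): Middle of the inner (+x) face of the carrier's side plate, at carrier x = -10.5 mm, 50 mm up. The plate is 4 mm thick, 84 mm long (y), and joins bridge and foot on the robot's side. When the rollers sit centred on the rail this face is 7.5 mm clear of the rail's front face. The space between foot and rollers is open at the +x side: there the rail goes in.
- carrier: The carrier; origin at the centre of its underside. The foot is 44 mm (x) by 76 mm (y), 10 mm thick; a weight bar on it, at x +8 to +20 mm, reaches 16 mm up. From there to the flanges (86 mm up) is 70 mm of free height for the 24 mm high rail.
- marker: Marker pen, 12 x 128 x 14 mm, lying on the bench in front of the stand; origin under its middle. Bystander.
- hex_key: Black hex key, 34 x 99 x 9 mm, lying at the right; origin under its middle. Bystander.
- solder_spool: Spool of solder wire, 50 mm across, 26 mm high, standing on the side of the stand where the carrier is not; origin under its middle. Bystander.

How it is judged:
By the outcome, as a careful person would: the job done as asked, in the order asked, and still so for the second after the job is handed in, with the robot touching nothing.
It also fails if it takes over 69 s, if anything falls off the work surface, if the arm or the gripper's body presses on something with over 40 N, if the wrist force passes 120 N, or if a joint passes its speed limit or range.

## Working session

There is one attempt and no reset: what is moved stays moved. The work goes in short steps, each a Python script; the robot and the scene stay as the last script left them, time stands still between calls to the robot, and variables do not carry over. Pictures are saved under pics/ and viewed, at most 10 in all, crops included, and the job is handed in when it is done.

```bash
mkdir -p pics; ls
python3 - <<'E'
from station import *
import cv2,numpy as np
for n in("scene","top"):
    cv2.imwrite(f"pics/{n}0.png",read_camera(n)[:,:,::-1]); c=camera_info(n); print(n,c["intrinsics"],c["dist"],np.round(c["T"],3).tolist())
print(camera_info("wrist")); print(get_time(),get_ee_rot(),get_ft_force())
E
```

```text
pics
scene [[458.75693771   0.         278.43650569]
 [  0.         458.75693771 208.7821762 ]
 [  0.           0.           1.        ]] [0.05245522 0.         0.         0.         0.        ] [[0.953, 0.179, -0.244, 0.122], [-0.303, 0.576, -0.759, -1.194], [0.004, 0.797, 0.603, 1.012], [0.0, 0.0, 0.0, 1.0]]
top [[410.91192886   0.         277.17879651]
 [  0.         410.91192886 210.92558055]
 [  0.           0.           1.        ]] [-0.03640812  0.          0.          0.          0.        ] [[-0.023, 0.987, -0.162, 0.292], [-0.999, -0.028, -0.03, -0.087], [-0.034, 0.161, 0.986, 1.258], [0.0, 0.0, 0.0, 1.0]]
{'intrinsics': array([[357.17069744,   0.        , 280.79368853],
       [  0.        , 357.17069744, 203.26896098],
       [  0.        ,   0.        ,   1.        ]]), 'dist': array([-0.0617959,  0.       ,  0.       ,  0.       ,  0.       ]), 'tool_from_camera': array([[-4.44042481e-04,  9.70471557e-01,  2.41215175e-01,
         6.60952983e-02],
       [ 9.99999876e-01,  3.76842968e-04,  3.24718561e-04,
        -1.65863282e-03],
       [ 2.24229885e-04,  2.41215290e-01, -9.70471604e-01,
        -1.62220574e-01],
       [ 0.00000000e+00,  0.00000000e+00,  0.00000000e+00,
         1.00000000e+00]])}
0.1 [-6.73977340e-04  9.78468258e-01  2.06396211e-01 -1.31967369e-04] [-0.32549343  0.11112254  0.7671321 ]
```

View pics/scene0.png

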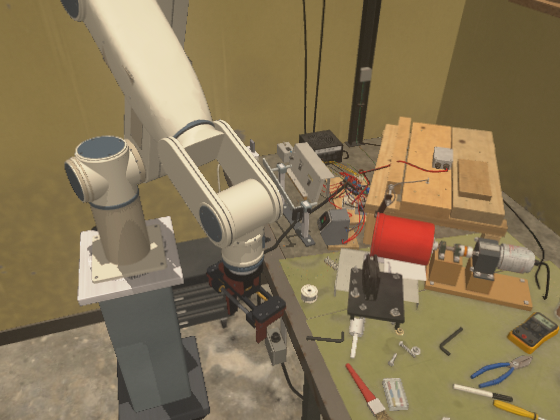

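View pics/top0.png

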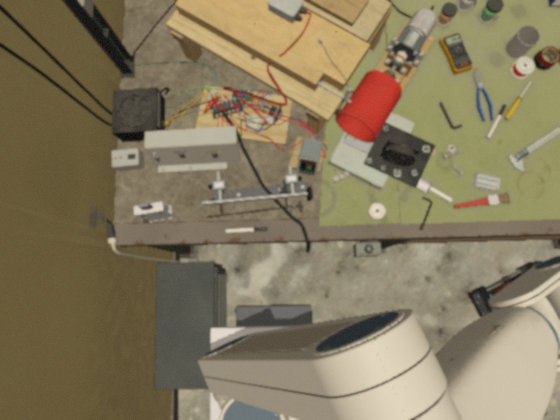

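The scene view shows the arm at left, with the stand behind it. In the top view the stand's rail runs (203,203)–(311,193), with the stop at its right end. The carrier is at (152,210), left of the stand; the marker is at (246,230), the spool at (377,211) and the hex key at (427,212). Next I'll cast rays and look with the wrist camera.

```bash
cat > h.py <<'E'
from station import *
import cv2,numpy as np
from scipy.spatial.transform import Rotation as R
def rot(q): return R.from_quat([q[1],q[2],q[3],q[0]]).as_matrix()
def quat(M): q=R.from_matrix(M).as_quat(); return [q[3],q[0],q[1],q[2]]
def down(a,pitch=0):  # tool z down, tool y along world angle a
    y=np.array([np.cos(a),np.sin(a),0]); z=np.array([0,0,-1.]); return np.c_[np.cross(y,z),y,z]
def rays(n,px,T=None):
    c=camera_info(n); u=cv2.undistortPoints(np.array(px,float).reshape(-1,1,2),c["intrinsics"],c["dist"])[:,0]
    if T is None:T=c["T"]
    d=np.c_[u[:,0],-u[:,1],-np.ones(len(u))]@T[:3,:3].T
    return T[:3,3],d
def onz(n,px,z,T=None):
    o,d=rays(n,px,T); z=np.broadcast_to(z,len(d)); return o+d*((z-o[2])/d[:,2])[:,None]
def wristT():
    T=np.eye(4);T[:3,:3]=rot(get_ee_rot());T[:3,3]=get_tcp_pos(); return T@camera_info("wrist")["tool_from_camera"]
E
python3 - <<'E'
from h import *
print(onz("top",[(203,203),(311,193),(150,208),(246,230),(377,211),(427,212)],[.17,.13,.15,.01,.02,0]).round(3))
im=cv2.imread("pics/top0.png")[150:250,100:340]
cv2.imwrite("pics/topc.png",cv2.resize(im,None,fx=3.3,fy=3.3,interpolation=cv2.INTER_CUBIC))
for p,a in (([.45,.2,.42],np.pi/2),([.45,.2,.42],0),([.45,.25,.42],np.pi/2),([.45,.25,.42],-np.pi/2)): print(p,a,inverse_kinematics(p,quat(down(a))))
E
```

```text
[[ 0.498  0.147  0.17 ]
 [ 0.525 -0.149  0.13 ]
 [ 0.492  0.3    0.15 ]
 [ 0.44   0.048  0.01 ]
 [ 0.487 -0.353  0.02 ]
 [ 0.482 -0.51   0.   ]]
[0.45, 0.2, 0.42] 1.5707963267948966 [ 3.94056738e-01  4.13139595e-02  1.67154828e+00 -4.44089210e-16
  1.42873041e+00 -1.17673959e+00]
[0.45, 0.2, 0.42] 0 [ 3.94056738e-01  4.13139595e-02  1.67154828e+00 -4.44089210e-16
  1.42873041e+00  3.94056738e-01]
[0.45, 0.25, 0.42] 1.5707963267948966 [ 4.83979842e-01  8.03389441e-02  1.62967672e+00 -4.44089210e-16
  1.43157699e+00 -1.08681649e+00]
[0.45, 0.25, 0.42] -1.5707963267948966 [ 4.83979842e-01  8.03389441e-02  1.62967672e+00 -4.44089210e-16
  1.43157699e+00  2.05477617e+00]
```

View pics/topc.png

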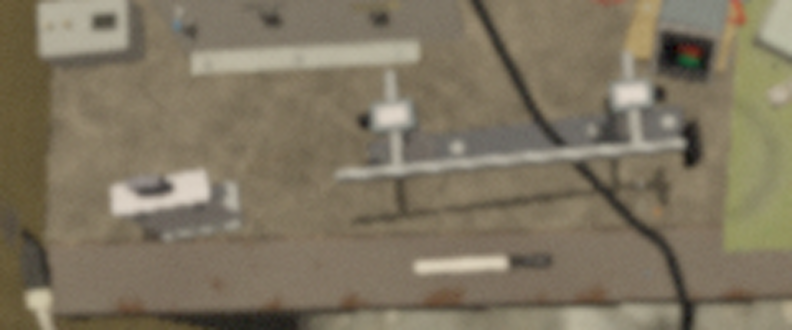

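The crop shows the carrier with a white bridge at about (160,190) and a dark tab at (150,185). The rail runs (337,175)–(688,143), and the black stop is at (690,143). The stand's yaw is about 5°. Next is a wrist view from the robot's side.

Run:
```python
from h import *
p=get_tcp_pos(); movel([p[0],p[1],.42],v=.3)
move_pose([.42,.22,.40],quat(down(np.pi/2)))
T=wristT(); im=read_camera("wrist"); np.save("T1.npy",T); cv2.imwrite("pics/w1.png",im[:,:,::-1])
print(get_time(),get_ft_force(),T[:3,3])
```

```text
3.8083 [ 0.16766699  0.00754455 -1.05787495] [0.35505851 0.22150102 0.56220684]
```

View pics/w1.png

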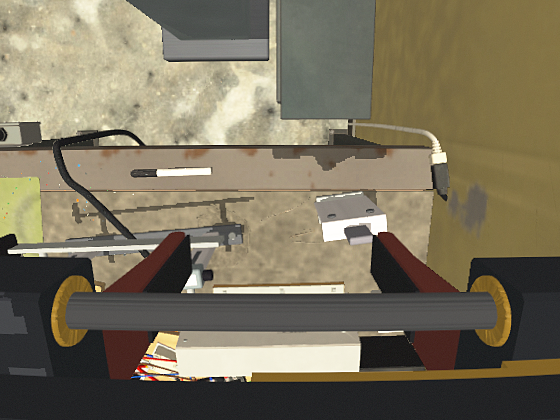

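The wrist view has the robot's side at the top. The carrier is at about (350,218) with its tab at (358,236). The rail runs (10,250)–(245,235), and the marker is at (172,172). I'll zoom in on the carrier.

Run:
```python
from h import *
im=cv2.imread("pics/w1.png")[180:260,290:410]
cv2.imwrite("pics/w1c.png",cv2.resize(im,None,fx=6,fy=6,interpolation=cv2.INTER_CUBIC))
T=np.load("T1.npy")
print(onz("wrist",[(10,250),(245,232),(358,236)],[.13,.17,.163],T))
```

```text
[[ 0.52615296 -0.14262179  0.13      ]
 [ 0.48626762  0.17989927  0.17      ]
 [ 0.4938695   0.31252191  0.163     ]]
```

View pics/w1c.png

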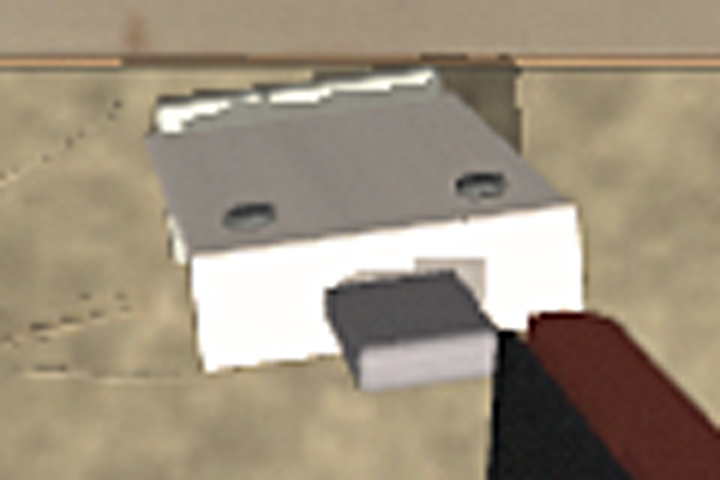

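The crop shows the grey plate facing the robot, so the carrier is oriented correctly. Its bridge is white. The tab top's corners are at crop pixels (360,347), (497,330), (490,370) and (362,390). Next is a better view of the rail.

Run:
```python
from h import *
T=np.load("T1.npy")
f=lambda P:[(290+(x-2.5)/6,180+(y-2.5)/6) for x,y in P]
t=onz("wrist",f([(360,347),(497,330),(490,370),(362,390)]),.163,T); print(t,t.mean(0))
b=onz("wrist",f([(193,252),(577,205),(205,372),(583,310)]),.120,T); print(b, b.mean(0),[np.degrees(np.arctan2(-(b[i+1]-b[i])[0],(b[i+1]-b[i])[1])) for i in (0,2)],np.linalg.norm(b[1]-b[0]))
move_pose([.53,.06,.40],quat(down(np.pi/2)))
T=wristT(); im=read_camera("wrist"); np.save("T2.npy",T); cv2.imwrite("pics/w2.png",im[:,:,::-1])
cv2.imwrite("pics/w2c.png",cv2.resize(im[130:290,50:450,::-1],None,fx=2,fy=2,interpolation=cv2.INTER_CUBIC))
print(get_time())
```

```text
[[0.49559799 0.30260425 0.163     ]
 [0.49217681 0.32958748 0.163     ]
 [0.50052293 0.32871851 0.163     ]
 [0.5046048  0.30342811 0.163     ]] [0.49822563 0.31608459 0.163     ]
[[0.48898622 0.2742076  0.12      ]
 [0.47866415 0.3568481  0.12      ]
 [0.5163949  0.2775794  0.12      ]
 [0.50243786 0.35986725 0.12      ]] [0.49662078 0.31712559 0.12      ] [np.float64(7.119561452304513), np.float64(9.626459758809165)] 0.08328263504373104
4.6583
```

View pics/w2c.png

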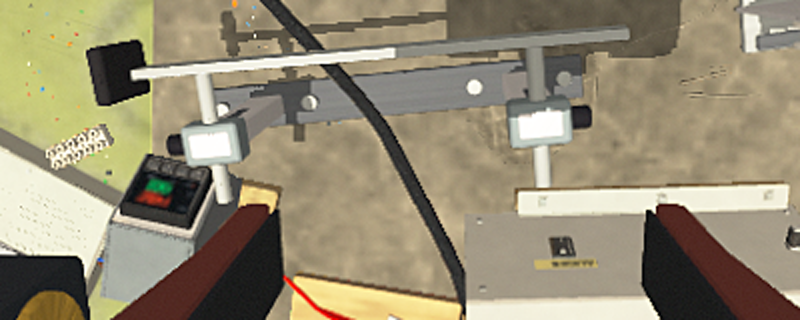

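The crop shows the rail's top edge from the stop face at (133,74) to the open high end at (629,33). Its rods are at x = 206 and 535. I'll solve for the yaw, the middle and a height estimate from the known length.

Run:
```python
from h import *
T=np.load("T2.npy")
f=lambda P:[(50+(x-.5)/2,130+(y-.5)/2) for x,y in P]
s8=np.sin(.1396);c8=np.cos(.1396)
for dz in (-.015,-.01,-.005,0,.005,.01,.015):
    q=onz("wrist",f([(133,74),(629,33)]),[.15+dz-.14*s8,.15+dz+.15*s8],T)
    r=onz("wrist",f([(206,75),(535,47)]),[.15+dz-.1*np.tan(.1396)-.013,.15+dz+.1*np.tan(.1396)-.013],T)
    d=q[1]-q[0]; u=d[:2]/np.hypot(*d[:2]); mid=q[1][:2]-u*.15*c8
    print(dz,"len",np.hypot(*d[:2])-.29*c8,"rods",np.hypot(*(r[1]-r[0])[:2])-.2,"yaw",np.degrees(np.arctan2(-d[0],d[1])),"mid",mid,"mid(from stop)",q[0][:2]+u*.14*c8,"rodmid",r.mean(0)[:2])
# top view of the same ends
im=cv2.imread("pics/top0.png")
g=lambda P:[(100+(x-1.15)/3.3,150+(y-1.15)/3.3) for x,y in P]
for dz in(-.01,0,.01):
    q=onz("top",g([(337,175),(686,144)]),[.15+dz+.15*s8,.15+dz-.14*s8]); d=q[0]-q[1]
    print("top",dz,"len",np.hypot(*d[:2])-.29*c8,np.degrees(np.arctan2(-d[0],d[1])),(q[1]+d*.14/.29)[:2])
```

```text
-0.015 len 0.018212528504956083 rods 0.00936331187221573 yaw 5.292576211656466 mid [0.51204261 0.00893869] mid(from stop) [ 0.51372256 -0.0091962 ] rodmid [0.51846034 0.00149362]
-0.01 len 0.014692077878432908 rods 0.00703001868394626 yaw 5.301542591287536 mid [0.51164867 0.00777512] mid(from stop) [ 0.51300618 -0.00685411] rodmid [0.51784982 0.00214537]
-0.005 len 0.011171634819197196 rods 0.004696731477871252 yaw 5.310720572170929 mid [0.51125527 0.0066116 ] mid(from stop) [ 0.51228928 -0.00451208] rodmid [0.5172393  0.00279713]
0 len 0.007651199598322556 rods 0.0023634504609179874 yaw 5.3201177337560015 mid [0.51086244 0.00544814] mid(from stop) [ 0.51157186 -0.0021701 ] rodmid [0.51662877 0.00344888]
0.005 len 0.00413077249998528 rods 3.0175849668356847e-05 yaw 5.3297420218316125 mid [0.5104702  0.00428475] mid(from stop) [5.10853898e-01 1.71832024e-04] rodmid [0.51601825 0.00410063]
0.01 len 0.0006103538222663185 rods -0.0023030921290720374 yaw 5.3396017709283035 mid [0.51007857 0.00312141] mid(from stop) [0.51013537 0.0025137 ] rodmid [0.51540773 0.00475239]
0.015 len -0.00291005612198858 rods -0.004636353237662871 yaw 5.349705728384653 mid [0.50968756 0.00195813] mid(from stop) [0.50941624 0.00485551] rodmid [0.51479721 0.00540414]
top -0.01 len 0.0054401462164841985 5.084895889136187 [0.51426579 0.00143223]
top 0 len 0.0027972997622152107 5.099538510910391 [0.51227875 0.0006217 ]
top 0.01 len 0.00015447259523415635 5.114450492790041 [ 5.10291699e-01 -1.88829193e-04]
```

Run:
```python
from h import *
T=np.load("T2.npy")
f=lambda P:[(50+(x-.5)/2,130+(y-.5)/2) for x,y in P]
yw=np.radians(5.25); ex=np.array([np.cos(yw),np.sin(yw)]); ey=np.array([-ex[1],ex[0]]); m=np.array([.5105,.003])
for z in(.15,.17,.19):  # clamp tops, in stand axes about rail
    q=onz("wrist",f([(213,145),(540,122),(506,104),(574,104)]),z,T)[:,:2]-m; print(z,(q@np.c_[ex,ey]).round(4).tolist())
q=onz("wrist",f([(220,90),(583,58),(590,95)]),.01,T)[:,:2]-m; print((q@np.c_[ex,ey]).round(4).tolist())
a=.135; Q=quat(down(a))
move_pose([.498,.316,.24],Q); command_gripper(.55)
movel([.498,.316,.15],v=.12)
print(movel([.498,.316,.127],v=.04,until_force=5),get_tcp_pos(),get_ft_force())
f0=get_ft_force(); command_gripper(0.0); print(get_grip_width(),get_finger_force(),get_ft_force(),get_time())
z=get_tcp_pos()[2]; np.save("zt.npy",z); print(z)
movel([.498,.316,.30],v=.1); wait(.3); print(get_grip_width(),get_ft_force(),get_ft_force()-f0,get_time())
```

```text
0.15 [[0.0458, -0.0944], [0.05, 0.101], [0.0374, 0.0819], [0.0411, 0.1217]]
0.17 [[0.0416, -0.0867], [0.0456, 0.0992], [0.0336, 0.081], [0.0371, 0.1188]]
0.19 [[0.0374, -0.0791], [0.0412, 0.0974], [0.0298, 0.0801], [0.0332, 0.116]]
[[0.0316, -0.1345], [0.0333, 0.1506], [0.0628, 0.1545]]
False [0.49803982 0.31605492 0.12693166] [0.07904182 0.09483393 0.62331565]
0.11156176121094698 29.99897450208664 [ 0.33097395  0.88747918 -0.94368302] 9.4
0.12697945231955027
0.1127844949986516 [-0.994155   -0.08608385 -3.53327996] [-1.07319682 -0.18091778 -4.15659561] 11.5833
```

Grasp is good, and the carrier weighs about 0.37 kg. I'll do the x touch mid-rail at s = 35 mm, clear of the post.

```bash
cat >> h.py <<'E'
yw=np.radians(5.25); s8,c8=np.sin(.1396),np.cos(.1396)
Rs=R.from_euler('z',yw).as_matrix(); Rr=Rs@R.from_euler('x',.1396).as_matrix()
M0=np.array([.5105,.003,.15]); Q=quat(Rr@down(0)); L=float(np.load("zt.npy"))-.091
def tcp(x,s,h): # carrier tread at x (stand x from visual rail), s along rail, h normal to it above nominal line
    return M0+Rr@np.array([x,s,h+L])
def rel(): return Rr.T@(get_tcp_pos()-M0)-[0,0,L]
E
python3 - <<'E'
from h import *
movel([.425,.316,.30],v=.2)
move_pose(tcp(-.065,.035,.035),Q); print(rel().round(4),get_time())
movel(tcp(-.012,.035,.035),v=.06,until_force=4); wait(.3); f0=get_ft_force()
hit=movel(tcp(.024,.035,.035),v=.007,until_force=2.5)
print(hit,rel().round(4),get_ft_force()-f0,f0,get_time())
E
```

```text
[-0.0641  0.0353  0.0353] 13.275
True [0.0066 0.0349 0.0341] [-0.08675697 -1.25199949  0.38175423] [ 5.49699809e-02 -3.19486408e-03 -3.70979516e+00] 17.4083
```

Run:
```python
from h import *
wait(.2)
for i in range(3): print(rel().round(4),Rs.T@get_ft_force()); wait(.1)
r=rel(); f0=get_ft_force()
hit=movel(tcp(.016,.035,.035),v=.005,until_force=2.5)
for i in range(3): print(hit,rel().round(4),Rs.T@(get_ft_force()-f0),get_time()); wait(.1)
```

```text
[0.006  0.0349 0.0335] [-0.09454126  0.48452789 -3.43302432]
[0.006  0.0349 0.0335] [ 0.70630797 -0.23961539 -2.5906055 ]
[0.0061 0.0349 0.0336] [-0.38396757  0.19826643 -2.74347252]
True [0.0068 0.0348 0.0331] [-0.25021854  0.29147653  0.16559076] 18.65
True [0.0063 0.0348 0.0326] [-0.00712132 -1.57604017 -0.14105503] 18.75
True [0.0061 0.0348 0.0324] [-0.8528875  -0.14398364 -0.56966748] 18.85
```

Run:
```python
from h import *
movel(tcp(.0,.035,.035),v=.03); wait(.4); print(rel().round(4))
f0=np.mean([get_ft_force() for i in range(5)],0)
hit=movel(tcp(.016,.035,.035),v=.006,until_force=4)
print(hit,rel().round(4),Rs.T@(get_ft_force()-f0)); wait(.2); print(rel().round(4),Rs.T@(get_ft_force()-f0),get_time())
```

```text
[0.    0.035 0.035]
True [0.0071 0.035  0.034 ] [-0.30286821 -0.23151874  0.14668299]
[0.0065 0.0349 0.0333] [-0.46601588 -0.33682913 -0.17537535] 21.425
```

Plate contact repeats at x = 6.6–7.1 mm against the 7.5 mm expected, so the rail's x is about -0.7 mm from the visual line. Next I'll centre, shift up the rail and lower.

Run:
```python
from h import *
X=-.0007
movel(tcp(X,.035,.035),v=.03); movel(tcp(X,.075,.035),v=.05); movel(tcp(X,.075,.024),v=.03); wait(.4)
f0=np.mean([get_ft_force() for i in range(8)],0); np.save("f0.npy",f0); print(rel().round(4),f0)
hit=movel(tcp(X,.075,-.02),v=.006,until_force=2.5)
print(hit,rel().round(4),Rs.T@(get_ft_force()-f0)); wait(.2); print(rel().round(4),Rs.T@(get_ft_force()-f0),get_time())
```

```text
[-0.0007  0.075   0.0241] [ 0.282118   -0.40760892 -3.0969191 ]
True [-0.0007  0.075   0.0122] [-0.30140197 -0.07165286  8.51995001]
[-0.0007  0.0749  0.0121] [-0.23255166 -0.30891804  8.39473409] 26.7083
```

Contact at h = 12.2 mm. To check that the rail is in the grooves rather than under a flange, I'll lift 1.5 mm and feel for the flanges on both sides.

Run:
```python
from h import *
X=-.0007; h=.0137
movel(tcp(X,.075,h),v=.01); wait(.3); f0=np.mean([get_ft_force() for i in range(8)],0); print(rel().round(4),f0)
for s in(1,-1):
    hit=movel(tcp(X+s*.0055,.075,h),v=.005,until_force=3.5); print(s,hit,rel().round(4),Rs.T@(get_ft_force()-f0))
    movel(tcp(X,.075,h),v=.012); wait(.2)
print(get_time(),get_ft_force())
```

```text
[-0.0008  0.075   0.0136] [ 0.65416001  0.22290949 -2.73905893]
1 True [0.002  0.0749 0.0127] [-1.32891844 -0.37594243 -0.34498507]
-1 True [-0.0023  0.0749  0.0135] [ 2.02467736 -0.44053074  0.94194472]
29.9917 [ 0.71111689 -0.34450544 -3.60608747]
```

The flanges were felt at +2.0 and -2.3 mm, so the rail is in the grooves with centre x about -0.2 mm. Now I'll seat it until the rail carries the weight, then release.

Run:
```python
from h import *
X=-.0002
F=lambda: np.mean([(wait(.02),get_ft_force())[1] for i in range(6)],0)
movel(tcp(X,.075,.0137),v=.01); wait(.2)
h=.0137
for i in range(20):
    f=F()
    if f[2]>0: break
    h-=.0002; movel(tcp(X,.075,h),v=.004)
print(h,rel().round(4),f,get_time())
if f[2]>-.5:
    command_gripper(.4); print(get_grip_width(),get_ft_force(),get_time())
    cv2.imwrite("pics/s1.png",read_camera("scene")[:,:,::-1])
    wait(1.0); movel(get_tcp_pos()+[0,0,.15],v=.12)
    movel(get_tcp_pos()+[0,.12,0],v=.2); print(get_time())
    im=read_camera("top"); cv2.imwrite("pics/t2.png",cv2.resize(im[140:250,100:340,::-1],None,fx=3,fy=3,interpolation=cv2.INTER_CUBIC))
```

```text
0.011899999999999996 [-0.0001  0.075   0.0121] [-1.75308729 -0.87222869  2.8573848 ] 33.6917
0.4008494397963853 [ 0.44189311 -0.07616615  0.78107388] 34.2833
37.4833
```

View pics/t2.png

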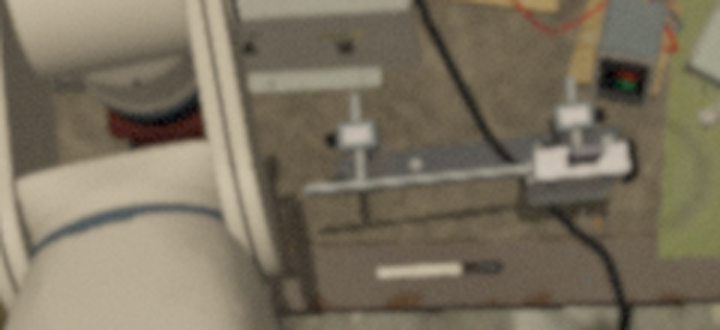

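The carrier hangs at the low end, its bridge spanning (533–632, 160) against the stop at (634,160). The marker is undisturbed. I'll confirm it is at rest and then hand in.

Run:
```python
from h import *
wait(2); a=read_camera("top"); wait(1); b=read_camera("top")
d=cv2.absdiff(a,b)[170:230,260:330].max(); print(d)
m=lambda im:np.argwhere(im[185:205,270:320].min(2)>200).mean(0)
print(m(a),m(b),get_time())
if d<40: job_done()
```

```text
14
[nan nan] [nan nan] 40.6333
the job is handed in; nothing more can be done<stdin>:4: RuntimeWarning: Mean of empty slice.
  ret = um.true_divide(
```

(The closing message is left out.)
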